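Find the two rollers that fit the belt-drive shafts

ROBOT

A 7-joint arm with a two-finger parallel gripper is mounted at the origin on the work surface. World frame = base frame: x ahead of the robot, y to its left, z up, the work surface at z = 0. Lengths are in m, angles in rad, forces in N, time in s.
With the tool pointing down it reaches from about 0.4 to 0.85 m from the base axis. Payload 6.9 kg.
Tool frame: the origin (TCP) lies midway between the tips of the shut fingers; the grasp point (between the pads) lies behind it (ctrl.pinch_z is the z of the grasp point in the tool frame, in m); z points along the fingers, y is the line along which they close (so a half turn about z gives the same grasp; the last joint's range is limited). The gripper opens to 85 mm and grips with 20 to 120 N. Pads are 22 mm wide; open, the fingers measure 114 mm over their backs; the gripper's body (76 mm by 85 mm) begins 54 mm behind the grasp point. The pads swing forward as they close: fully open they stand 13 mm farther back than shut.
Start: joints at [-1.085, 0.507, -0.238, 1.5, 0.126, 1.149, -0.155], TCP at [0.232, 0.58, 0.231] pointing down, gripper open.
Joint ranges: [-3.08, 3.08], [-0.24, 2.05], [-1.43, 1.35], [0, 2.5], [-1.52, 4.66], [0.17, 1.96], [-2.89, 2.89]. Speed limits (rad/s): [2.39, 2.39, 3.14, 3.14, 3.14, 3.14, 3.14].

INTERFACE

Orientations are given as a unit quaternion [w, x, y, z].
In Python, from station import ctrl, get_state, vision, ticket, models gives the robot as it stands. Calls block until the motion is done:
- ctrl.movep(position, orientation): joint-space move of the TCP to a pose.
- ctrl.movel(position, frame=None, max_speed=0.15): straight line of the TCP; frame=None keeps the orientation; max_speed is the mean speed in m/s.
- ctrl.set_joints(angles): joint-space move.
- ctrl.ungrasp() and ctrl.close_gripper(force=None): open the fingers fully, or close them until they stop; force is the grip in N (None keeps the last).
- ctrl.pause(seconds).
- ctrl.ik(position, orientation): joint angles nearest the present ones, or None.
- get_state(): the state.
- vision.grab_frame(name): name is "side" or "top"; returns (picture, depth): 400x640x3 uint8, blue, green, red; 400x640 float32, m along the optical axis (not along the pixel's ray), 0 where there is no reading.
- vision.camera_info(name): a dict with "mtx" (3x3 intrinsics, pixels), "R" (3x3) and "t" (3): a world point X has camera coordinates R X + t. Camera axes: x right, y down, z forward; pixel columns grow to the right and rows downward; lengths in m; the calibration is good to about 2 mm. A picture is of the moment at which its call begins. camera_info takes no time and is no camera call.
A pose or a line that the arm cannot do raises ctrl.Unreachable and nothing moves.
- ticket.close_job(): hands the job in; it is judged then, once.
Trained networks look in the newest picture that a camera, given by its name, has taken for a name from the list of things; names that differ only in an ending like _2 or _b are one class to them, and where a whole thing is asked for, a point or a joint stands for the part that bears it (a point fixed in the world has none). Each returns a list of dicts, best first, with "p" (0 to 1); they miss things now and then, are a little off and sometimes report something else, mostly with a low value. They report only what shows in the picture. A call takes as long as a camera call. They do not tell look-alikes from the thing itself.
- models.recognise(camera, target): "point" ([column, row] in pixels, amid what is visible of it).
- models.masks_of(camera, target): "mask" (400x640 bool, what is visible of it) and "point" ([column, row] in pixels, amid what is visible of it).
The state is a dict: "time": time; "qpos": joint angles; "qd": joint speeds; "tau": joint torques, N m; "tcp_pos": TCP position; "eef_rot": TCP orientation; "contact_force": force on the tool from outside, world axes, zero at the start; "wrist_torque": the same for the moment, N m; "width": finger opening in m; "gripper_force": force on a finger pad.
Only numpy, scipy, OpenCV 4.12 (cv2) and the standard library are available. Lean on these libraries where they do the work, as an engineer would, in place of code of your own. Each camera call takes 0.05 s, during which the arm holds its last target. There are 200 camera calls.

TASK

Two of the four wooden rollers have too narrow a liner inside, which does not show from outside. Slide rollers onto the two upright shafts of the belt-drive board, without forcing, until each shaft has one that goes fully home on the board; put the two that do not fit in the plywood reject tray, and leave everything else on the table where it is.

Things in the scene. Friction and masses are not known exactly. Their poses are not given: they have to be found in the camera images.
- roller_a: a plain round wooden roller, 34 mm across, 50 mm long, about 35 g, standing on end at the start. Bore 16.6 mm wide at both ends. All four look the same outside: two are clear through; in two the liner, 13 mm in from either end, is only 9 mm wide. Which two changes each time. Origin: centre of its underside, z up along the bore
- roller_b: a plain round wooden roller, 34 mm across, 50 mm long, about 35 g, standing on end at the start. Bore 16.6 mm wide at both ends. All four look the same outside: two are clear through; in two the liner, 13 mm in from either end, is only 9 mm wide. Which two changes each time. Origin: centre of its underside, z up along the bore
- roller_c: a plain round wooden roller, 34 mm across, 50 mm long, about 35 g, standing on end at the start. Bore 16.6 mm wide at both ends. All four look the same outside: two are clear through; in two the liner, 13 mm in from either end, is only 9 mm wide. Which two changes each time. Origin: centre of its underside, z up along the bore
- roller_d: a plain round wooden roller, 34 mm across, 50 mm long, about 35 g, standing on end at the start. Bore 16.6 mm wide at both ends. All four look the same outside: two are clear through; in two the liner, 13 mm in from either end, is only 9 mm wide. Which two changes each time. Origin: centre of its underside, z up along the bore
- drive_board: the belt-drive board: MDF, 130 (x) x 200 (y) x 18 mm high, fixed, with two upright steel shafts 100 mm apart. A 22 mm wide batten runs along its far (+x) edge, top 38 mm above the table, with a small motor on the middle of it, top 56 mm above the table. The shaft axes are 58 mm from the batten's inner face. Origin: centre of the board's underside
- shaft_left_foot (a point): foot of the left (+y) shaft: on its axis, level with the board's top face, 18 mm above the table. Steel shaft 14 mm across, 45 mm tall, top edge chamfered to 11.6 mm. A clear roller slides down onto the board; a tight one stops with its underside about 32 mm above the board
- shaft_left_top (a point): centre of the flat top of the left shaft, 45 mm above its foot, 63 mm above the table
- shaft_right_foot (a point): foot of the right (-y) shaft, the same in every way as the left one
- shaft_right_top (a point): centre of the flat top of the right shaft, 45 mm above its foot, 63 mm above the table
- reject_tray: the reject tray: an open rectangular plywood tray, fixed, 110 (x) x 150 (y) x 30 mm high, walls and floor 6 mm thick, empty. Origin: centre of its underside; its axes turn with it
- screw_tin: a round aluminium tin of screws, fixed, 110 mm across, 42 mm high. Not part of the job. Origin: centre of its underside
- glue: a white glue bottle, 28 mm across, 88 mm tall, standing among the rollers. Not part of the job. Origin: on its underside
- pencil: a red pencil, 166 mm long, 8 mm thick, lying on the table. Not part of the job. Origin: on its underside
- screwdriver: a yellow-handled screwdriver, 170 mm long, lying flat. Not part of the job. Origin: on its underside
- hacksaw: a junior hacksaw with a grey bent-rod frame, about 290 x 70 mm, lying flat on the far side. Not part of the job. Origin: on its underside
- clamp: a black plastic spring clamp, about 170 mm long, 26 mm high, lying on its side. Not part of the job. Origin: on its underside
- tape: a roll of blue tape, 66 mm across, 19 mm high, lying flat. Not part of the job. Origin: on its underside
Things that resemble listed ones, but are neither listed nor needed, are in the scene too. Leave any turquoise look-alike of the roller_b alone. Leave any blue look-alike of the roller_d alone.

How it is judged:
By the outcome, as a careful person would: the job done as asked, in the order asked, and still so for the second after the job is handed in, with the robot touching nothing.
It also fails if it takes over 72 s, if anything falls off the work surface, if the arm or the gripper's body presses on something with over 40 N, if the wrist force passes 120 N, or if a joint passes its speed limit or range.

## Working session

There is one attempt and no reset: what is moved stays moved. The work goes in short steps, each a Python script; the robot and the scene stay as the last script left them, time stands still between calls to the robot, and variables do not carry over. Pictures are saved under pics/ and viewed, at most 10 in all, crops included, and the job is handed in when it is done.

```bash
ls; mkdir -p pics; python3 - <<'E'
from station import ctrl,get_state,vision,models
import cv2,numpy as np
for n in("top","side"):
    p,d=vision.grab_frame(n); cv2.imwrite(f"pics/{n}0.png",p); np.save(f"{n}0.npy",d)
    c=vision.camera_info(n); print(n,c["mtx"].round(1).tolist(),c["R"].round(3).tolist(),c["t"].round(3).tolist())
    for t in("roller_a","shaft_left_top","drive_board","reject_tray","glue"):
        print(t,[(np.round(r["point"]).tolist(),round(r["p"],2)) for r in models.recognise(n,t)][:8])
s=get_state();print(s["time"],s["eef_rot"],ctrl.pinch_z,s["tcp_pos"])
E
```

```text
pics
top [[366.7, 0.0, 316.3], [0.0, 366.7, 207.1], [0.0, 0.0, 1.0]] [[0.007, -1.0, -0.01], [-0.997, -0.007, -0.075], [0.075, 0.01, -0.997]] [-0.053, 0.578, 1.072]
roller_a [([338.0, 258.0], 0.64), ([410.0, 214.0], 0.52), ([288.0, 254.0], 0.41), ([338.0, 286.0], 0.41), ([266.0, 277.0], 0.27)]
shaft_left_top [([322.0, 188.0], 0.63)]
drive_board [([319.0, 189.0], 0.7)]
reject_tray [([203.0, 251.0], 0.63)]
glue [([320.0, 190.0], 0.61), ([306.0, 146.0], 0.44)]
side [[367.9, 0.0, 318.0], [0.0, 367.9, 201.3], [0.0, 0.0, 1.0]] [[0.873, -0.488, -0.019], [-0.391, -0.674, -0.627], [0.293, 0.554, -0.779]] [-0.507, 0.235, 0.751]
roller_a [([337.0, 334.0], 0.88), ([262.0, 212.0], 0.8), ([282.0, 265.0], 0.77), ([387.0, 312.0], 0.72), ([247.0, 276.0], 0.6), ([408.0, 286.0], 0.53)]
shaft_left_top [([350.0, 212.0], 0.59)]
drive_board [([350.0, 210.0], 0.56)]
reject_tray [([226.0, 150.0], 0.86)]
glue [([340.0, 286.0], 0.88), ([286.0, 130.0], 0.46), ([412.0, 286.0], 0.44)]
0.6 [-2.87714771e-06  1.88752981e-01  9.82024597e-01 -5.78182658e-05] -0.0187 [0.23171473 0.58040107 0.23125656]
```

View pics/top0.png

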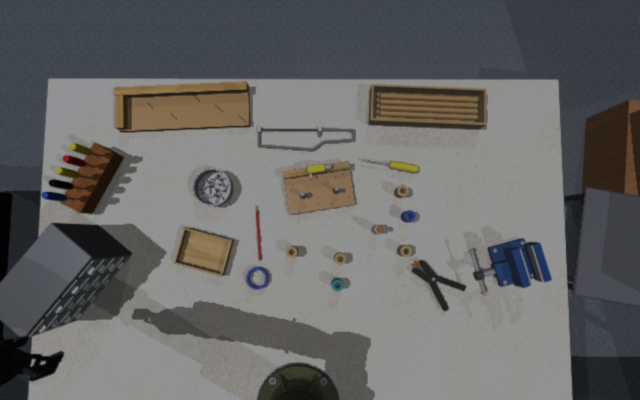

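View pics/side0.png

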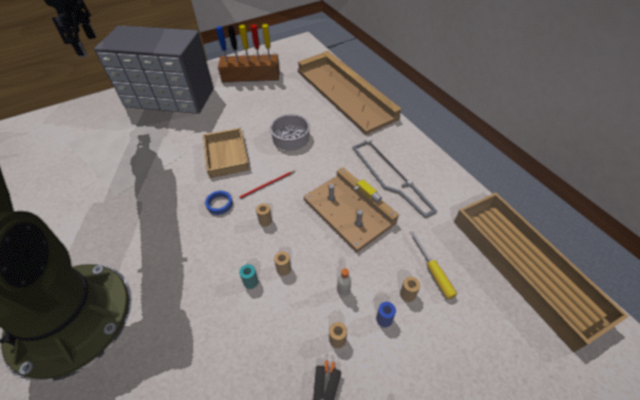

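The wooden rollers in the top view are at about (292,252), (340,258), (405,250) and (402,191). The look-alikes to leave are turquoise (337,284) and blue (408,216), and the glue is at (379,229). The board is at (319,188) with shafts near (306,192) and (337,189), and the tray is at (204,251). In the side view the wooden rollers are at (264,214), (283,263), (338,334) and (411,288), and the shafts at (332,192) and (359,217).

```bash
cat > h.py <<'E'
import numpy as np,cv2
from station import ctrl,get_state,vision,models,ticket
def cloud(n,d):
    c=vision.camera_info(n);v,u=np.mgrid[0:400,0:640];K=c["mtx"]
    P=np.stack([(u-K[0,2])/K[0,0]*d,(v-K[1,2])/K[1,1]*d,d],-1)
    W=(P-c["t"])@c["R"]; W[d<=0]=np.nan; return W
def proj(n,X):
    c=vision.camera_info(n);q=(c["R"]@np.asarray(X,float)+c["t"]);q=c["mtx"]@q;return q[:2]/q[2]
def tri(pt):
    A=[];b=[]
    for n,p in pt.items():
        c=vision.camera_info(n);r=c["R"].T@np.linalg.inv(c["mtx"])@np.r_[p,1];r/=np.linalg.norm(r)
        o=-c["R"].T@c["t"];M=np.eye(3)-np.outer(r,r);A.append(M);b.append(M@o)
    X=np.linalg.lstsq(np.vstack(A),np.hstack(b),rcond=None)[0]
    return X
E
python3 - <<'E'
from h import *
px={"top":dict(r1=(292,252),r2=(340,258),r3=(405,250),r4=(402,191)),"side":dict(r1=(264,214),r2=(283,263),r3=(338,334),r4=(411,288))}
sh={"top":dict(A=(306,192),B=(337,189)),"side":dict(A=(332,192),B=(359,217))}
res={}
for n in("top","side"):
    d=np.load(f"{n}0.npy");W=cloud(n,d);np.save(f"W{n}.npy",W)
    print(n,"table z",np.nanmedian(W[270:300,300:330,2]),np.nanstd(W[290:300,300:312,2]))
    for k,(u,v) in px[n].items():
        w=W[v-16:v+16,u-16:u+16].reshape(-1,3)
        s=w[(w[:,2]>.043)&(w[:,2]<.057)]
        h,_=cv2.convexHull(s[:,:2].astype(np.float32)),0
        c,r=cv2.minEnclosingCircle(h) if len(s)>3 else ((0,0),0)
        print(n,k,len(s),s.mean(0).round(4),np.round(c,4),round(r,4))
    for k,(u,v) in sh[n].items():
        w=W[v-10:v+10,u-10:u+10].reshape(-1,3);s=w[(w[:,2]>.052)&(w[:,2]<.075)]
        print(n,k,len(s),s.mean(0).round(4),s.std(0).round(4),"max z",np.nanmax(w[:,2]).round(4))
    for t in("drive_board","reject_tray"):
        vision.grab_frame(n)
        m=models.masks_of(n,t)[0]["mask"];w=W[m];lo,hi=(.012,.024) if t[0]=="d" else (.024,.036)
        s=w[(w[:,2]>lo)&(w[:,2]<hi)]
        print(n,t,m.sum(),[np.round(x,4) for x in cv2.minAreaRect(s[:,:2].astype(np.float32))],np.nanmedian(w[:,2]))
def up(n,u,v,w,h,s):
    p=cv2.imread(f"pics/{n}0.png")[v:v+h,u:u+w];return cv2.resize(cv2.convertScaleAbs(p,alpha=1.5),(w*s,h*s),interpolation=cv2.INTER_CUBIC)
a=up("top",280,155,150,140,4)[:, :]; cv2.imwrite("pics/ct.png",a)
cv2.imwrite("pics/cs.png",up("side",240,165,190,145,4)) 
E
```

```text
top table z -0.00042265067557036674 0.002030417985413999
top r1 81 [0.4459 0.0205 0.0495] [0.4458 0.0207] 0.0167
top r2 83 [ 0.4276 -0.119   0.0494] [ 0.4273 -0.1191] 0.0167
top r3 85 [ 0.4511 -0.3074  0.0493] [ 0.4509 -0.3079] 0.0165
top r4 85 [ 0.6251 -0.3002  0.0493] [ 0.6254 -0.3004] 0.0166
top A 19 [ 0.6127 -0.009   0.0623] [0.0037 0.0033 0.0018] max z 0.0649
top B 18 [ 0.6286 -0.1072  0.0614] [0.0038 0.0034 0.002 ] max z 0.0644
top drive_board 2964 [array([ 0.6251, -0.0575]), array([0.109 , 0.1996]), np.float64(9.1545)] 0.018502687087460577
top reject_tray 1958 [array([0.4444, 0.2843]), array([0.1507, 0.1092]), np.float64(76.1355)] 0.006466060237077549
side table z -0.00016169705000422093 0.0013624930050195536
side r1 130 [0.4441 0.0188 0.0485] [0.4442 0.0202] 0.0176
side r2 165 [ 0.4258 -0.1209  0.0488] [ 0.426  -0.1195] 0.0178
side r3 226 [ 0.4494 -0.3094  0.0492] [ 0.4496 -0.3084] 0.017
side r4 186 [ 0.6234 -0.302   0.0488] [ 0.6238 -0.3014] 0.0175
side A 33 [ 0.6103 -0.0114  0.0595] [0.0035 0.0035 0.0032] max z 0.0634
side B 39 [ 0.626  -0.1096  0.0602] [0.0037 0.0037 0.0036] max z 0.0646
side drive_board 1828 [array([0.443 , 0.2835]), array([0.1509, 0.1098]), np.float64(75.3512)] 0.0068378010403291325
side reject_tray 1826 [array([0.4426, 0.2842]), array([0.1539, 0.1096]), np.float64(75.7474)] 0.006844850653359779
```

View pics/ct.png

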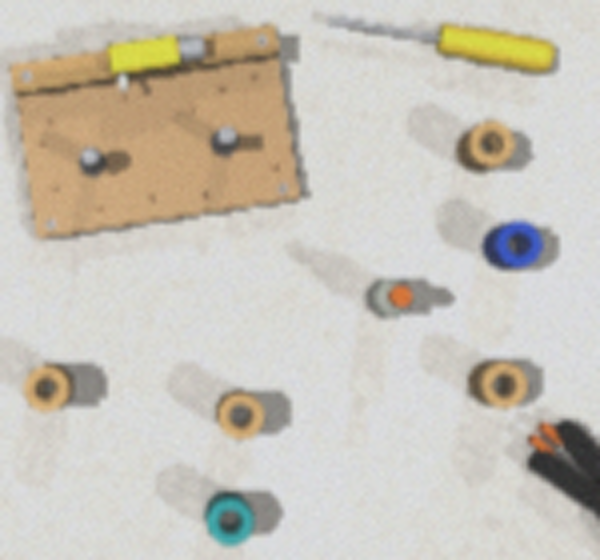

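View pics/cs.png

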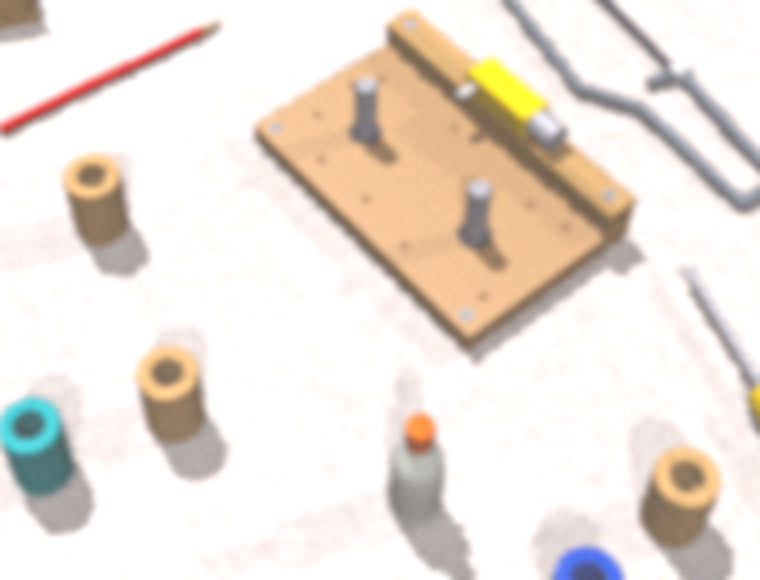

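Rollers r1–r4 measure z≈0.049, and both cameras agree to within 2 mm. The shafts are 99.5 mm apart, with the board turned 9.2°, which matches the board rectangle. The crops confirm four wooden rollers, with turquoise and blue as the look-alikes. The remaining camera-to-robot bias matters along the closing axis, so I'll squeeze r1 once, back off and re-measure it.

```bash
cat >> h.py <<'E'
G=.021; TB=99.2; TT=166.0
R={"r1":(.4459,.0205),"r2":(.4276,-.119),"r3":(.4511,-.3074),"r4":(.6251,-.3002)}
S={"A":(.6127,-.009),"B":(.6286,-.1072)}
def quat(th): a=np.radians((th+90)/2);return np.array([0,np.cos(a),np.sin(a),0])
def best(p,th):
    q0=np.array(get_state()["qpos"]);c=[]
    for t in(th,th-180):
        q=ctrl.ik(p,quat(t))
        if q is not None:c.append((np.abs(np.array(q)-q0).max(),t))
    print("ik",np.round(c,2).tolist());return quat(min(c)[1])
def over(p,th,z=.15):
    p=[p[0],p[1],z];ctrl.movep(p,best(p,th))
def line(p,z,v=.15): ctrl.movel([p[0],p[1],z],max_speed=v)
def st(m=""):
    s=get_state();print(m,"t%.2f"%s["time"],np.round(s["tcp_pos"],4),"F",np.round(s["contact_force"],2),"w%.4f"%s["width"],"g%.1f"%s["gripper_force"])
    return s
def tops(n,p,lo=.043,hi=.057,r=.028):
    pic,d=vision.grab_frame(n);W=cloud(n,d).reshape(-1,3)
    s=W[(W[:,2]>lo)&(W[:,2]<hi)&(np.hypot(W[:,0]-p[0],W[:,1]-p[1])<r)]
    print(n,len(s),s.mean(0).round(4) if len(s) else "");return pic
E
python3 - <<'E'
from h import *
p=R["r1"];st("0")
over(p,TB,.13);st("over")
line(p,G,.2);st("down")
ctrl.close_gripper(25);st("closed");ctrl.ungrasp();st("open")
line(p,.09,.25);line((p[0]+.02,p[1]+.17),.12,.3);s=st("away")
for n in("top","side"):
    cv2.imwrite(f"pics/{n}1.png",tops(n,p))
E
```

```text
0 t1.00 [0.2318 0.5804 0.2313] F [-0.31  0.76  0.36] w0.0854 g0.0
ik [[1.7, 99.2], [1.03, -80.8]]
over t3.17 [0.4462 0.0215 0.13  ] F [-0.39  0.24 -0.17] w0.0856 g0.0
down t3.87 [0.4462 0.0206 0.0213] F [-0.68 -0.51 -0.67] w0.0857 g0.0
closed t4.40 [0.4463 0.0207 0.0217] F [-0.68  1.06  5.87] w0.0321 g25.3
open t4.97 [0.4459 0.0205 0.021 ] F [0.28 0.18 0.7 ] w0.0852 g0.0
away t6.12 [0.465  0.1899 0.1188] F [-0.12 -0.1  -0.42] w0.0851 g0.0
top 82 [0.4459 0.0209 0.0493]
side 130 [0.4438 0.0193 0.0484]
```

The top camera agrees with the robot to about 0.3 mm along the closing axis. Next I'll take r1 to shaft A with guarded lowering.

```bash
cat >> h.py <<'E'
def pick(p,th=TB,z=.13):
    over(p,th,z);line(p,G,.2);ctrl.close_gripper(30);s=st("closed");line(p,.15,.25);return st("lifted")
def lower(sh):
    """guarded lowering; returns ('home'|'stop', underside z)"""
    p=(S[sh][0],S[sh][1]-.0003)
    over(p,TB,.15);line(p,G+.066,.2);ctrl.pause(.1);f0=np.array(st("above")["contact_force"])
    for u in[.060,.055,.052,.050,.0485,.047,.045,.042,.035,.026,.0195]:
        line(p,G+u,.05);s=get_state();f=np.array(s["contact_force"])-f0
        print("u%.4f"%u,"t%.2f"%s["time"],np.round(f,1),"z%.4f"%(s["tcp_pos"][2]-G))
        if np.linalg.norm(f)>7: return "stop",u
    return "home",u
E
python3 - <<'E'
from h import *
pick(R["r1"]);print(lower("A"))
E
```

```text
ik [[2.87, 99.2], [0.32, -80.8]]
closed t8.18 [0.4463 0.0206 0.0217] F [-1.76  0.62  7.51] w0.0321 g29.4
lifted t8.84 [0.4454 0.0209 0.1494] F [-0.53 -0.14 -1.23] w0.0320 g29.8
ik [[2.69, 99.2], [0.42, -80.8]]
above t10.12 [ 0.6129 -0.0093  0.0884] F [ 0.16 -0.39 -0.38] w0.0319 g29.8
u0.0600 t10.39 [ 0.   0.9 -0.2] z0.0602
u0.0550 t10.64 [ 0.4  0.3 -0.3] z0.0546
u0.0520 t10.89 [ 0.5  1.1 -0.2] z0.0518
u0.0500 t11.14 [-0.3  0.8  0.1] z0.0500
u0.0485 t11.39 [-2.9  0.6  8.7] z0.0496
('stop', 0.0485)
```

Entry was free and it stopped at 0.0495 m, 32 mm above the board, so r1 is tight. It goes to the tray, then r2 goes on A.

```bash
cat >> h.py <<'E'
D=np.array([.242,.970]);TC=np.array([.4435,.2842])
def reject(k):
    p=TC+(.033 if k==0 else -.033)*D
    over(p,TT,.12);line(p,.006+G+.0015,.2);st("tray");ctrl.ungrasp();line(p,.13,.25);st("out")
E
python3 - <<'E'
from h import *
s=get_state();line(s["tcp_pos"][:2],.15,.25)
reject(0)
pick(R["r2"]);print(lower("A"))
E
```

```text
ik [[2.53, 166.0], [0.47, -14.0]]
tray t13.84 [0.4524 0.315  0.0282] F [ 0.29 -0.49 -0.34] w0.0320 g32.5
out t14.97 [0.4515 0.3164 0.1306] F [ 0.04 -0.77 -0.53] w0.0855 g0.0
ik [[2.53, 99.2], [0.59, -80.8]]
closed t17.79 [ 0.428  -0.1189  0.0217] F [-0.71  0.87  8.02] w0.0334 g29.1
lifted t18.46 [ 0.4273 -0.1185  0.1496] F [-0.87 -0.05 -0.47] w0.0328 g29.8
ik [[2.34, 99.2], [0.43, -80.8]]
above t19.89 [ 0.613  -0.0103  0.0885] F [-0.31  0.13  0.38] w0.0325 g30.6
u0.0600 t20.16 [ 1.   0.6 -0.3] z0.0601
u0.0550 t20.41 [ 0.3 -0.4 -0.5] z0.0547
u0.0520 t20.66 [ 0.5 -0.1 -0.9] z0.0518
u0.0500 t20.91 [ 0.2  0.1 -1.1] z0.0499
u0.0485 t21.16 [-0.3 -0.2 -1. ] z0.0484
u0.0470 t21.41 [ 0.5 -0.1 -1.1] z0.0469
u0.0450 t21.66 [ 0.1 -0.  -0.4] z0.0448
u0.0420 t21.91 [ 0.8 -0.5 -0.5] z0.0418
u0.0350 t22.20 [ 0.8 -0.3 -1.3] z0.0345
u0.0260 t22.53 [ 1.3  0.4 -1.2] z0.0256
u0.0195 t22.82 [ 0.3 -0.5  0.1] z0.0192
('home', 0.0195)
```

r2 is clear and home. Release it, check it, then r3 on B.

```bash
python3 - <<'E'
from h import *
line((S["A"][0],S["A"][1]-.0003),G+.0183,.05);ctrl.ungrasp();line(S["A"],.15,.25);st("released")
pick(R["r3"])
for n in("top","side"): cv2.imwrite(f"pics/{n}2.png",tops(n,S["A"],.058,.078))
print(lower("B"))
E
```

```text
released t24.23 [ 0.6127 -0.0088  0.1504] F [-0.79  0.93 -0.56] w0.0851 g0.0
ik [[3.16, 99.2], [0.6, -80.8]]
closed t26.73 [ 0.4515 -0.3076  0.0218] F [-1.12  1.73  6.55] w0.0322 g29.8
lifted t27.40 [ 0.4509 -0.3068  0.1494] F [-1.11  0.45 -0.57] w0.0321 g29.8
top 102 [ 0.6111 -0.0088  0.0663]
side 0 
ik [[1.72, 99.2], [0.43, -80.8]]
above t29.11 [ 0.6286 -0.1088  0.0881] F [-0.07 -0.04 -0.37] w0.0322 g30.0
u0.0600 t29.38 [-0.7 -0.9 -0.2] z0.0599
u0.0550 t29.62 [-0.4  0.2 -0.2] z0.0546
u0.0520 t29.88 [-0.7 -0.5  0.6] z0.0518
u0.0500 t30.12 [-0.4  0.  -0.7] z0.0499
u0.0485 t30.38 [ 0.4 -0.3  0.3] z0.0484
u0.0470 t30.62 [-0.3 -0.7 -0.5] z0.0469
u0.0450 t30.88 [-0.1 -1.2 -0.6] z0.0448
u0.0420 t31.12 [ 0.9  0.1 -0.1] z0.0418
u0.0350 t31.42 [ 0.5 -0.4 -0.7] z0.0345
u0.0260 t31.75 [ 1.1  0.  -0.1] z0.0255
u0.0195 t32.03 [ 0.6 -0.6 -0.6] z0.0192
('home', 0.0195)
```

r2 is home on A with its top at about 0.067, and r3 is clear on B. By elimination r4 is tight and goes to the tray.

```bash
python3 - <<'E'
from h import *
line((S["B"][0],S["B"][1]-.0003),G+.0183,.05);ctrl.ungrasp();line(S["B"],.15,.25)
pick(R["r4"]);reject(1)
p=(.45,.45);over(p,TT,.25);ctrl.pause(.5);st("clear")
for k in "AB":
    for n in("top","side"): pic=tops(n,S[k],.055,.078); cv2.imwrite(f"pics/{n}3.png",pic)
for s in(1,-1): tops("top",TC+.033*s*D,.045,.065)
a=[cv2.resize(cv2.convertScaleAbs(cv2.imread(f"pics/{n}3.png")[y:y+150,x:x+260],alpha=1.4),(780,300) if 0 else (520,300)) for n,x,y in(("top",165,150),("side",190,120))]
cv2.imwrite("pics/fin.png",np.vstack(a))
E
```

```text
ik [[2.87, 99.2], [0.33, -80.8]]
closed t35.47 [ 0.6255 -0.3004  0.022 ] F [-0.28  1.09  5.13] w0.0334 g29.6
lifted t36.13 [ 0.6248 -0.2998  0.1495] F [-0.42 -0.09 -0.8 ] w0.0337 g29.9
ik [[2.13, 166.0], [0.91, -14.0]]
tray t38.84 [0.436  0.2515 0.0281] F [-0.23 -0.05 -0.57] w0.0341 g31.5
out t39.96 [0.4355 0.2524 0.1305] F [-0.5   0.35 -0.43] w0.0852 g0.0
ik [[2.06, 166.0], [0.52, -14.0]]
clear t41.38 [0.4501 0.4498 0.25  ] F [ 0.28 -0.16 -0.55] w0.0853 g0.0
top 103 [ 0.611  -0.0089  0.0663]
side 161 [ 0.6085 -0.0113  0.0646]
top 107 [ 0.627  -0.1065  0.0662]
side 188 [ 0.6243 -0.1089  0.0646]
top 105 [0.4511 0.3155 0.0543]
top 99 [0.4349 0.2524 0.0542]
```

View pics/fin.png

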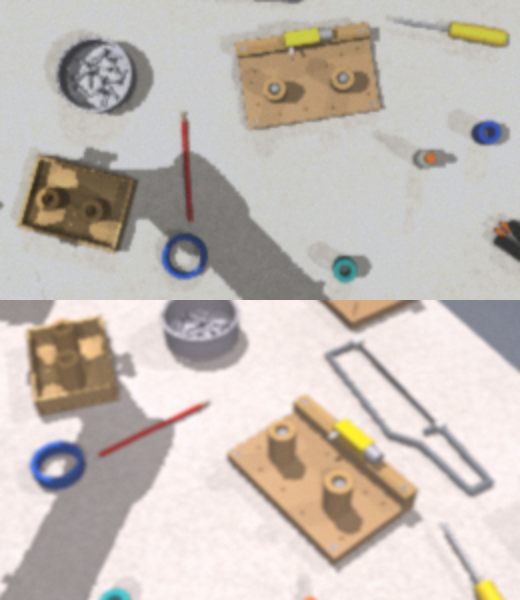

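The final crop shows both shafts with rollers flat on the board (crop pixels (274,89) and (343,78)), two rollers standing in the tray at (48,198) and (93,210), and everything else in place.

```bash
python3 -c "
from h import *
print(ticket.close_job())"
```

```text
the job is handed in; nothing more can be done
None
```

The job is handed in at about 42 s: each shaft has a clear roller fully home, and the other two are in the reject tray. One of those stopped short on shaft A; the other I did not try, since the first three trials left it as the second narrow one.

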